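Open the ultrasonic cleaner and hold the basket ready over its tank

TASK

Take the blue lid off the ultrasonic cleaner and hang it by its handle on the yellow hook, letting it hang there freely. Then carry the lens basket by its red handle over the bottles and hold it level just above the open tank, its underside about 15 mm above the rim, centred and squared up with the mouth so that it could go straight down, touching nothing but the gripper. Finish while still holding it there, and leave the bottles, jar and flask where they stand.

Things in the scene. Friction and masses are not known exactly. Their poses are not given: they have to be found in the camera images.
- tank: Bench ultrasonic cleaner, fixed to the bench: a white and steel box 122 (x) x 186 (y) x 110 mm high with a black foot and an open rectangular mouth in its top, 92 (x) x 156 mm (y), 78 mm deep. Origin: centre of its underside, on the bench; z up, y along the long side.
- tank_mouth (a point): Centre of the tank's mouth at the height of the rim, 110 mm above the bench; axes as the tank's.
- lid: Loose blue lid, 0.12 to 0.24 kg, on the tank's rim at the start: plate 112 (x) x 176 (y) x 4 mm, below it a panel 74 x 138 x 6 mm loose in the mouth. On top a black bridge handle in the lid's yz plane: level bar along y, 128 long, 12 wide (x), 10 mm high, on 10 x 8 mm legs at y = -60 and +60 mm. Origin: centre of the plate's underside; z up, y along the long side.
- lid_grip (a point): Middle of the lid's handle bar, 67 mm above the lid's origin (the bar's underside is at 62 mm). The opening under the bar is 112 mm long (y) and 58 mm high; the bar can be gripped near one end, which leaves its middle free for the hook.
- stand: Hook stand, fixed to the bench: dark foot 130 x 110 x 12 mm, steel post 14 mm thick, 202 mm high at x = +85 mm. From the post's top a yellow hook of 8 mm round bar runs towards the stand's -x, slopes down to a level seat (x = +12 to -18 mm), then turns up to a tip at x = -34 mm, top 212 mm above the bench. All in its xz plane. Origin: on the bench below the seat; z up.
- hook_seat (a point): Top of the hook's seat, 3 mm towards the tip from above the stand's origin, 190 mm above the bench: here the bar of the lid's handle rests, lying across the hook (along the stand's y).
- basket: Loose steel wire basket (0.17 to 0.34 kg) with lens barrels fixed in it, standing on the bench: 68 (x) x 130 (y) x 47 mm high, with a bridge handle in its yz plane: a red level grip bar along y, 126 mm long, 12 mm wide (x), 10 mm high, on two flat legs at y = -61 and +61 mm. Origin: centre of its underside; z up, y along its long side.
- basket_grip (a point): Middle of the basket's red grip bar, 105 mm above the basket's underside.
- amber: Loose amber bottle, 46 mm diameter, 110 mm high, standing on the bench; leave alone. Origin: centre of its underside.
- jar: Loose white jar with a blue cap, 50 mm diameter, 80 mm high, standing on the bench; leave alone. Origin: centre of its underside.
- flask: Loose clear culture flask with a red cap, 52 (x) x 30 (y) x 98 mm high, standing on the bench; leave alone. Origin: centre of its underside.
- reagent: Loose white reagent bottle with a green cap, 48 mm diameter, 118 mm high, standing on the bench; leave alone. Origin: centre of its underside.
There are look-alikes about, which are no part of the job. Leave any purple look-alike of the basket alone.

How it is judged:
On the way:
1. the lid hangs by its handle on the hook, let go (contact force between lid and stand above 0.4 N and contact force between lid and the fingers below 0.05 N and contact force between lid and tank below 0.05 N and x of lid_grip in the frame of hook_seat between -0.045 and 0.04 m and y of lid_grip in the frame of hook_seat between -0.06 and 0.06 m and z of lid_grip in the frame of hook_seat between -0.05 and 0.035 m and height (world z) of lid above 0.085 m and angle between lid's own z axis and vertical below 0.9 rad), for 0.3 s.
At the end, for the whole second after the job is handed in: Lid hanging by its handle on the hook, let go; basket held still in the fingers, underside 4 to 30 mm above the tank rim, within 12 mm of the mouth's centre and 0.12 rad of square and level, touching nothing but the fingers; bottles, jar and flask within 30 mm of their places (all of step 1 and z of basket in the frame of tank_mouth between 0.004 and 0.03 m and horizontal distance between basket and tank_mouth below 0.012 m and angle between the y axis of basket and the y axis of tank, either way round below 0.12 rad and angle between basket's own z axis and vertical below 0.12 rad and contact force between basket and tank below 0.05 N and contact force between basket and lid below 0.05 N and contact force between basket and the fingers above 0.5 N and linear speed of basket below 0.03 m/s and contact force between basket and stand below 0.05 N and contact force between basket and amber below 0.05 N and contact force between basket and jar below 0.05 N and contact force between basket and flask below 0.05 N and contact force between basket and reagent below 0.05 N and distance of each of amber, jar, flask, reagent from where it was at the start of the episode below 0.03 m); the arm keeps its last pose, push and grip.
It fails at once if the amber bottle was knocked over or pushed away (distance of amber from where it was at the start of the episode above 0.03 m or angle between amber's own z axis and vertical above 0.5 rad).
It fails at once if the white jar was knocked over or pushed away (distance of jar from where it was at the start of the episode above 0.03 m or angle between jar's own z axis and vertical above 0.5 rad).
It fails at once if the culture flask was knocked over or pushed away (distance of flask from where it was at the start of the episode above 0.03 m or angle between flask's own z axis and vertical above 0.5 rad).
It fails at once if the reagent bottle was knocked over or pushed away (distance of reagent from where it was at the start of the episode above 0.03 m or angle between reagent's own z axis and vertical above 0.5 rad).
It also fails if it takes over 66 s, if anything falls off the work surface, if the arm or the gripper's body presses on something with over 40 N, if the wrist force passes 120 N, or if a joint passes its speed limit or range.

ROBOT

A 6-joint arm with a two-finger parallel gripper is mounted at the origin on the work surface. World frame = base frame: x ahead of the robot, y to its left, z up, the work surface at z = 0. Lengths are in m, angles in rad, forces in N, time in s.
With the tool pointing down it reaches from about 0.25 to 0.85 m from the base axis. Payload 12.5 kg.
Tool frame: the origin (TCP) lies midway between the tips of the shut fingers; the grasp point (between the pads) lies 19 mm behind it; z points along the fingers, y is the line along which they close (so a half turn about z gives the same grasp; the last joint's range is limited). The gripper opens to 93 mm and grips with 3 to 60 N. Pads are 15 mm wide; open, the fingers measure 128 mm over their backs; the gripper's body (75 mm by 188 mm) begins 65 mm behind the grasp point.
Start: joints at [-1.331, 0.351, 1.652, -0, 1.139, -0.085], TCP at [0.176, -0.521, 0.219] pointing down, gripper open.
Joint ranges: [-2.75, 2.75], [-0.79, 2.1], [0.01, 2.65], [-1.57, 4.71], [0.07, 3.14], [-2.87, 2.87]. Speed limits (rad/s): [2.22, 2.22, 2.79, 3.14, 3.14, 3.14].

INTERFACE

Orientations are given as a unit quaternion [x, y, z, w].
In Python, from workcell import arm gives the robot as it stands.
- The arm moves only by the tool play_rows, never from a script. Its argument "steps" is a list that holds one entry, the list of rows, each a list of 7 numbers: the shift along the tool's x, y, z each as a share of 0.5 m, from -1 to 1, then the turn, a rotation vector about the tool's x, y, z each as a share of 120 degrees, from -1 to 1, then the closure, from 0 (fully open) to 1 (shut). A call has 1 to 20 rows; each row is the pose to reach, as a shift and turn from the pose commanded when the call began, along the tool's axes at that moment; what a row does not reach only later rows make up. A row lasts 1/8 s, in which the tool goes at most 62.5 mm and 10.7 degrees, less where a joint would pass 70% of its speed; a pose out of reach is approached as far as the arm can. A call with a number of a shift or a turn outside -1 to 1 is refused whole. A call with a gripper value outside its range is refused whole. The fingers move at their own pace and stop on an object; "force" is the grip in N (left out, the last holds). Time passes only in rows, so rows that repeat a pose let the fingers close. It gives the time, the measured TCP pose, the force, the opening and the grip force at its end, in the units of the state.
- arm.get_obs(): the state, without advancing time (a new reading comes with each control period).
- arm.get_image(name): name is "scene" or "top"; returns a dict with "img" (480x640x3 uint8, red, green, blue), "camera_matrix" (3x3 intrinsics, pixels), "distortion" ([k1, k2, p1, p2, k3] as OpenCV has them; the pictures are not rectified), "pose" (4x4, takes a point from camera to world coordinates). Camera axes: x right, y down, z forward; pixel columns grow to the right and rows downward; lengths in m; the calibration is good to about 2 mm. A picture is of the moment at which its call begins. There is no depth.
- arm.finish_job(): hands the job in; it is judged then, once.
The state is a dict: "time_s": time; "joint_pos": joint angles; "qvel": joint speeds; "joint_torque": joint torques, N m; "position": TCP position; "tool_rot": TCP orientation; "wrist_force": force on the tool from outside, world axes, zero at the start; "ft_torque": the same for the moment, N m; "opening": finger opening in m; "grip_force": force on a finger pad.
Only numpy, scipy, OpenCV 4.12 (cv2) and the standard library are available. Lean on these libraries where they do the work, as an engineer would, in place of code of your own. Each camera call takes 0.05 s, during which the arm holds its last target. There are 200 camera calls.

## Working session

There is one attempt and no reset: what is moved stays moved. The work goes in short steps, Python scripts to look and compute and a tool call to move; the robot and the scene stay as the last step left them, time stands still between calls to the robot, and variables do not carry over. Pictures are saved under pics/ and viewed, at most 10 in all, crops included, and the job is handed in when it is done.

Besides the shell and the picture viewer there is one more tool, called after "Call:" as name(argument=value, ...) on one line, values as JSON. play_rows: Moves the arm, as the interface text tells. Shift numbers are shares of 0.5 m and turn numbers shares of 120 degrees, none past 1 either way. Its arguments: {"type":"object","properties":{"steps":{"type":"array"},"force":{"type":"number"}},"required":["steps"]}

```bash
mkdir -p pics; ls; python3 - <<'E'
from workcell import arm
import cv2,numpy as np
for n in("scene","top"):
    d=arm.get_image(n); cv2.imwrite(f"pics/{n}0.png",d["img"][:,:,::-1])
    print(n,np.round(d["camera_matrix"],1).tolist(),d["distortion"],np.round(d["pose"],4).tolist())
print(arm.get_obs())
E
```

```text
pics
scene [[477.0, 0.0, 329.5], [0.0, 477.0, 242.5], [0.0, 0.0, 1.0]] [-0.11785185  0.          0.          0.          0.        ] [[-0.0354, 0.8022, -0.596, 1.0468], [0.9994, 0.0305, -0.0182, -0.0028], [0.0036, -0.5962, -0.8028, 0.8639], [0.0, 0.0, 0.0, 1.0]]
top [[450.8, 0.0, 317.0], [0.0, 450.8, 237.4], [0.0, 0.0, 1.0]] [-0.11211608  0.          0.          0.          0.        ] [[0.0052, -0.9955, 0.0942, 0.4401], [-0.9998, -0.0034, 0.02, -0.007], [-0.0196, -0.0943, -0.9953, 0.9649], [0.0, 0.0, 0.0, 1.0]]
{'time_s': 0.1, 'joint_pos': array([-1.33059837e+00,  3.51159411e-01,  1.65232581e+00, -5.41082107e-05,
        1.13907602e+00, -8.45764157e-02]), 'qvel': array([ 0.00118907, -0.00098856, -0.0049741 ,  0.00039223,  0.00016485,
        0.00096419]), 'joint_torque': array([ 2.49865485e-05, -4.98029816e+01, -2.85705382e+01,  7.00345729e-02,
        2.39415164e-02, -5.00149315e-05]), 'position': array([ 0.17545701, -0.52095878,  0.21818085]), 'tool_rot': array([ 9.86842201e-01,  1.61685608e-01, -6.21372226e-05, -4.80918393e-04]), 'wrist_force': array([0.20906734, 0.26377983, 1.11260223]), 'ft_torque': array([ 0.00526866, -0.00028173, -0.03056699]), 'grip_force': 0.0, 'opening': 0.09308283835279998}
```

View pics/scene0.png

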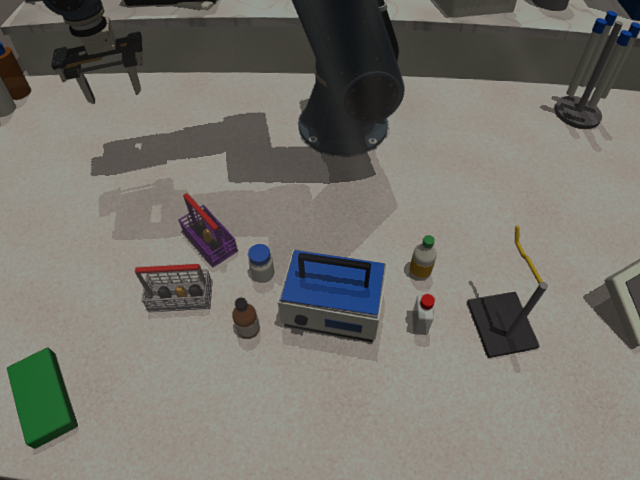

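View pics/top0.png

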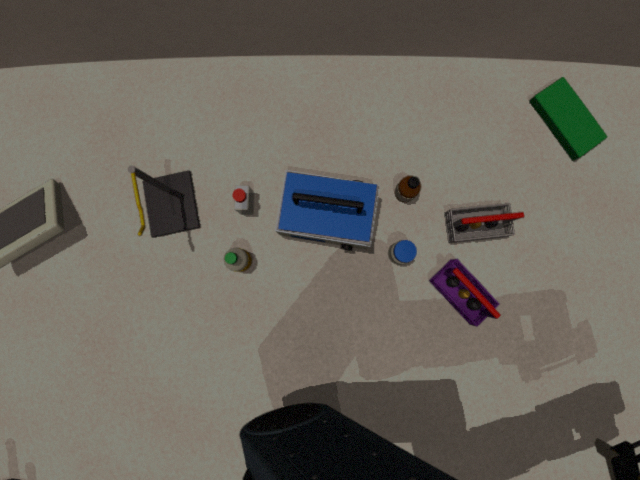

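Top view: lid at about (328,208), hook from the post at (132,168) to its tip at (143,232), steel basket with a red bar at (490,217), purple look-alike at (465,292). Two red-handled baskets: the grey wire one (scene (178,288), top (480,222)) fits "steel". The purple one (scene (208,232), top (465,292)) is the look-alike. I'll confirm this in a crop while measuring.

```bash
cat > h.py <<'E'
from workcell import arm
import cv2,numpy as np
def get(n): return arm.get_image(n)
def rays(d,p):
    u=cv2.undistortPoints(np.array(p,float).reshape(-1,1,2),np.array(d["camera_matrix"]),np.array(d["distortion"])).reshape(-1,2)
    T=np.array(d["pose"]); return T[:3,3],np.c_[u,np.ones(len(u))]@T[:3,:3].T
def plane(d,p,z):
    o,r=rays(d,p); return o+r*((z-o[2])/r[:,2])[:,None]
def tri(d1,p1,d2,p2):
    o1,r1=rays(d1,[p1]);o2,r2=rays(d2,[p2])
    s=np.linalg.lstsq(np.c_[r1[0],-r2[0]],o2-o1,rcond=None)[0]
    a=o1+s[0]*r1[0];b=o2+s[1]*r2[0]; return (a+b)/2,np.linalg.norm(a-b)
def mask(d,col):
    i=d["img"].astype(int);R,G,B=i[...,0],i[...,1],i[...,2]
    m={"red":(R>110)&(G<70)&(B<70),"blue":(B>90)&(R<80)&(B>G+40),"yellow":(R>110)&(G>80)&(B<70)&(R-B>80),
       "black":(R<50)&(G<50)&(B<55)}[col]
    return m.astype(np.uint8)
def blobs(m,amin=20):
    n,l,s,c=cv2.connectedComponentsWithStats(m)
    return [(s[k,4],c[k],(l==k).astype(np.uint8)) for k in range(1,n) if s[k,4]>=amin]
def rect(m):
    c=max(cv2.findContours(m,0,2)[0],key=cv2.contourArea); r=cv2.minAreaRect(c)
    return r,cv2.boxPoints(r)
def ends(m):
    b=rect(m)[1]; e=[b[1]-b[0],b[2]-b[1]]
    return ((b[0]+b[3])/2,(b[1]+b[2])/2) if np.linalg.norm(e[0])>np.linalg.norm(e[1]) else ((b[0]+b[1])/2,(b[2]+b[3])/2)
E
python3 - <<'E'
from h import *
S=get("scene");T=get("top")
for n,d in(("S",S),("T",T)):
  for c in("red","blue","yellow"):
    for a,ce,m in blobs(mask(d,c)):
        e=ends(m); print(n,c,a,np.round(ce),np.round(e,1).tolist())
        z={"red":.105,"blue":.114}.get(c)
        if c=="red" and a>90: P=plane(d,e,.105);print("   bar",P.round(4).tolist(),np.linalg.norm(P[0]-P[1]),"mid",P.mean(0).round(4),"yaw y-axis",np.degrees(np.arctan2(*(P[1]-P[0])[[1,0]])))
        if c=="blue" and a>1000:
            P=plane(d,rect(m)[1],.114);print("   lid",P.round(4).tolist(),P.mean(0).round(4))
        if c=="yellow": 
            ys,xs=np.nonzero(m); o=np.argsort(ys);print("   ",[(xs[o[k]],ys[o[k]]) for k in(0,len(o)//4,len(o)//2,-1)])
m=mask(T,"black")[180:225,280:375]
M=np.zeros((480,640),np.uint8);M[180:225,280:375]=m
for a,ce,q in blobs(M): e=ends(q);print("lidbar T",a,np.round(e,1).tolist(),plane(T,e,.182).round(4).tolist(),plane(T,e,.177).round(4).tolist())
crop=lambda i,y0,y1,x0,x1,s:cv2.resize(i[y0:y1,x0:x1,::-1],None,fx=s,fy=s,interpolation=2)
a=crop(S["img"],185,320,130,330,3.9)
cv2.imwrite("pics/crop1.png",a[:580,:780])
E
```

```text
S red 204 [200. 211.] [[184.5, 193.5], [215.60000610351562, 227.39999389648438]]
   bar [[0.3631, -0.3392, 0.105], [0.454, -0.2538, 0.105]] 0.12473025295036205 mid [ 0.4085 -0.2965  0.105 ] yaw y-axis 43.242951436066335
S red 261 [167. 267.] [[134.89999389648438, 269.20001220703125], [198.10000610351562, 265.70001220703125]]
   bar [[0.5623, -0.3946, 0.105], [0.5488, -0.2712, 0.105]] 0.12413890935372598 mid [ 0.5555 -0.3329  0.105 ] yaw y-axis 96.22903921165185
S red 126 [428. 300.] [[422.1000061035156, 296.79998779296875], [433.29998779296875, 302.3999938964844]]
   bar [[0.6013, 0.1546, 0.105], [0.6125, 0.1743, 0.105]] 0.022701195591991418 mid [0.6069 0.1644 0.105 ] yaw y-axis 60.47984450972884
S blue 32 [612.  13.] [[608.0, 13.0], [616.0, 13.0]]
S blue 36 [601.  21.] [[597.0999755859375, 18.799999237060547], [605.9000244140625, 22.299999237060547]]
S blue 30 [636.  25.] [[632.2000122070312, 22.600000381469727], [639.4000244140625, 26.200000762939453]]
S blue 41 [626.  32.] [[621.5, 30.0], [630.7000122070312, 34.599998474121094]]
S blue 293 [259. 252.] [[249.0, 252.5], [269.0, 252.
[... 1236 characters left out ...]

T blue 4113 [327. 207.] [[282.3999938964844, 200.0], [372.3999938964844, 212.6999969482422]]
   lid [[0.5379, 0.0837, 0.114], [0.6477, 0.0699, 0.114], [0.623, -0.1035, 0.114], [0.5142, -0.0874, 0.114]] [ 0.5807 -0.0093  0.114 ]
T blue 363 [405. 251.] [[405.0, 240.0], [405.0, 261.0]]
T yellow 130 [137. 199.] [[131.3000030517578, 173.1999969482422], [142.5, 224.10000610351562]]
    [(np.int64(132), np.int64(173)), (np.int64(135), np.int64(186)), (np.int64(138), np.int64(199)), (np.int64(143), np.int64(224))]
lidbar T 550 [[291.79998779296875, 197.60000610351562], [362.5, 207.6999969482422]] [[0.5845, 0.0536, 0.182], [0.5667, -0.0709, 0.182]] [[0.5854, 0.0539, 0.177], [0.5676, -0.0713, 0.177]]
```

View pics/crop1.png

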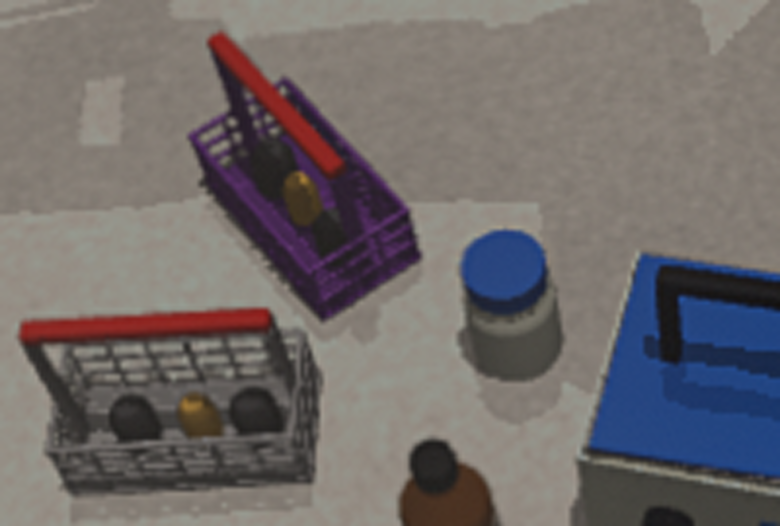

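The crop confirms it: the left grey-wire basket is the steel one and the other is purple, so the target bar is at scene (134–198, 267). Next I measure the hook and lid bar in both views.

```bash
cat >> h.py <<'E'
from scipy.spatial.transform import Rotation as Ro
def rows(x,y,z,xdeg):
    """row numbers for a tool-down target, tool x heading xdeg (world), TCP at x,y,z"""
    o=arm.get_obs(); R=Ro.from_quat(o["tool_rot"])
    G=Ro.from_euler("z",xdeg,degrees=True)*Ro.from_euler("x",180,degrees=True)
    return np.round(np.r_[R.inv().apply(np.array([x,y,z])-o["position"])/.5,(R.inv()*G).as_rotvec(degrees=True)/120],3).tolist()
E
python3 - <<'E'
from h import *
S=get("scene");T=get("top")
def yel(d):
    h=cv2.cvtColor(d["img"],cv2.COLOR_RGB2HSV); m=cv2.inRange(h,(20,130,50),(35,255,255))
    M=np.zeros_like(m)
    x0,x1,y0,y1=(500,560,210,300) if d is S else (120,160,150,250)
    M[y0:y1,x0:x1]=m[y0:y1,x0:x1]; return M
ms,mt=yel(S),yel(T)
for n,m in(("S",ms),("T",mt)):
    ys,xs=np.nonzero(m);print(n,[(int(y),round(xs[ys==y].mean(),1),int((ys==y).sum())) for y in np.unique(ys)[::3]],ys.min(),ys.max())
M=np.zeros((480,640),np.uint8);M[245:300,295:375]=mask(S,"black")[245:300,295:375]
for a,ce,q in blobs(M): e=ends(q);print("lidbar S",a,np.round(e,1).tolist(),plane(S,e,.178).round(4).tolist(),cv2.boundingRect(q))
E
```

```text
S [(226, np.float64(517.0), 3), (229, np.float64(517.0), 3), (232, np.float64(517.0), 3), (235, np.float64(517.0), 3), (238, np.float64(517.0), 3), (241, np.float64(516.5), 4), (244, np.float64(517.5), 4), (247, np.float64(519.5), 4), (250, np.float64(520.5), 4), (253, np.float64(522.5), 4), (256, np.float64(525.0), 5), (259, np.float64(527.5), 4), (262, np.float64(529.5), 4), (265, np.float64(531.0), 5), (268, np.float64(532.5), 4), (271, np.float64(534.5), 4), (274, np.float64(536.0), 5), (277, np.float64(537.5), 4), (280, np.float64(539.5), 4)] 226 282
T [(172, np.float64(134.0), 1), (175, np.float64(133.0), 5), (178, np.float64(133.5), 4), (181, np.float64(133.5), 4), (184, np.float64(134.5), 4), (187, np.float64(134.5), 4), (190, np.float64(135.5), 4), (193, np.float64(136.5), 4), (196, np.float64(136.5), 4), (199, np.float64(137.5), 4), (202, np.float64(137.5), 4), (205, np.float64(138.5), 4), (208, np.float64(139.5), 4), (211, np.float64(140.5), 4), (214, np.float64(140.5), 4), (217, np.float64(141.5), 4), (220, np.float64(141.5), 4), (223, np.float64(142.5), 4), (226, np.float64(142.5), 4), (229, np.float64(141.5), 4), (232, np.float64(139.5), 4), (235, np.float64(139.5), 2)] 172 235
lidbar S 670 [[296.8999938964844, 264.70001220703125], [369.0, 275.0]] [[0.5877, -0.0731, 0.178], [0.6042, 0.0515, 0.178]] (298, 253, 73, 35)
```

```bash
python3 - <<'E'
from h import *
S=get("scene");T=get("top")
for s,t in(((517,227.5),(139.5,233.5)),((516.5,241),(142.5,226)),((539.5,281.5),(133,174))):
    p,e=tri(S,s,T,t);print(p.round(4),round(e,4))
print(plane(S,[(517,226.5)],.210).round(4),plane(T,[(139.5,234)],.210).round(4))
print("seat start",plane(T,[(142.5,225)],.187).round(4),"posttop", plane(T,[(133,174)],.2).round(4),plane(S,[(540,282)],.2).round(4))
print("lidgrasp",rows(.594,-.04,.26,81.9),rows(.594,-.04,.158,81.9))
yaw=np.radians(81.9);g=np.array([.578,-.0095])-.03*np.array([np.cos(yaw),np.sin(yaw)]);print("g",g)
print(rows(g[0],g[1],.25,81.9),rows(g[0],g[1],.158,81.9))
E
```

```text
[0.5171 0.3145 0.212 ] 0.0007
[0.5323 0.3173 0.1925] 0.0003
[0.624  0.3354 0.2031] 0.0001
[[0.5131 0.3164 0.21  ]] [[0.5163 0.3149 0.21  ]]
seat start [[0.5348 0.3199 0.187 ]] posttop [[0.6248 0.3368 0.2   ]] [[0.623  0.3376 0.2   ]]
lidgrasp [1.1, -0.645, -0.083, -0.0, -0.0, -0.527] [1.1, -0.645, 0.121, -0.0, -0.0, -0.527]
g [ 0.57377296 -0.03920071]
[1.062, -0.659, -0.063, -0.0, -0.0, -0.527] [1.062, -0.659, 0.121, -0.0, -0.0, -0.527]
```

Call:
play_rows(steps=[[[0.53, -0.33, -0.06, 0, 0, -0.26, 0], [0.53, -0.33, -0.06, 0, 0, -0.26, 0], [0.53, -0.33, -0.06, 0, 0, -0.26, 0], [0.53, -0.33, -0.06, 0, 0, -0.26, 0], [0.53, -0.33, -0.06, 0, 0, -0.26, 0], [0.53, -0.33, -0.06, 0, 0, -0.26, 0], [0.53, -0.33, -0.06, 0, 0, -0.26, 0]]], force=50)

```text
time_s: 1.27
position: [0.3739, -0.2804, 0.2486]
tool_rot: [0.907, 0.421, -0.0, 0.0]
wrist_force: [-0.3, -1.3, 0.0]
opening: 0.0931
grip_force: 0.0
```

```bash
python3 -c "
from h import *
print(rows(.5738,-.0392,.25,81.9),rows(.5738,-.0392,.159,81.9))"
```

```text
[0.627, -0.006, -0.003, -0.0, 0.0, -0.267] [0.627, -0.006, 0.179, -0.0, 0.0, -0.267]
```

Call:
play_rows(steps=[[[0.627, -0.006, 0, 0, 0, -0.267, 0], [0.627, -0.006, 0, 0, 0, -0.267, 0], [0.627, -0.006, 0, 0, 0, -0.267, 0], [0.627, -0.006, 0, 0, 0, -0.267, 0], [0.627, -0.006, 0, 0, 0, -0.267, 0], [0.627, -0.006, 0, 0, 0, -0.267, 0], [0.627, -0.006, 0, 0, 0, -0.267, 0], [0.627, -0.006, 0.05, 0, 0, -0.267, 0], [0.627, -0.006, 0.1, 0, 0, -0.267, 0], [0.627, -0.006, 0.14, 0, 0, -0.267, 0], [0.627, -0.006, 0.179, 0, 0, -0.267, 0], [0.627, -0.006, 0.179, 0, 0, -0.267, 0]]])

```text
time_s: 2.78
position: [0.5727, -0.0406, 0.1583]
tool_rot: [0.756, 0.654, -0.001, -0.001]
wrist_force: [0.1, -0.1, -0.0]
opening: 0.0931
grip_force: 0.0
```

```bash
python3 -c "
from h import *
d=get('scene');cv2.imwrite('pics/g1.png',cv2.resize(d['img'][170:350,220:460,::-1],None,fx=3,fy=3))
print(rows(.5738,-.0392,.159,81.9))"
```

```text
[0.002, 0.0, 0.001, -0.0, 0.0, -0.001]
```

View pics/g1.png

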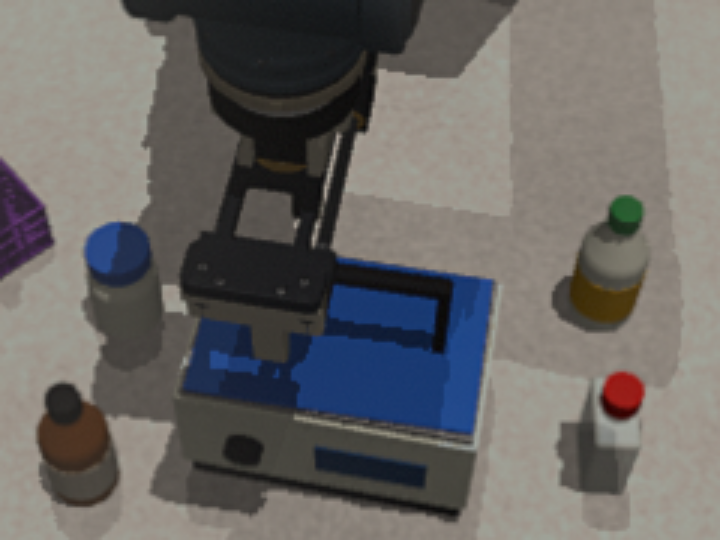

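The fingers straddle the lid's bar near its left (-y) end, with the front finger at crop (270,345). The bar's middle and right end are free. I'll close and lift.

Call:
play_rows(steps=[[[0, 0, 0, 0, 0, 0, 1], [0, 0, 0, 0, 0, 0, 1], [0, 0, 0, 0, 0, 0, 1], [0, 0, 0, 0, 0, 0, 1], [0, 0, 0, 0, 0, 0, 1], [0, 0, 0, 0, 0, 0, 1], [0, 0, 0, 0, 0, 0, 1], [0, 0, 0, 0, 0, 0, 1], [0, 0, 0, 0, 0, 0, 1], [0, 0, 0, 0, 0, 0, 1]]], force=55)

```text
time_s: 4.08
position: [0.5741, -0.0389, 0.1592]
tool_rot: [0.756, 0.655, 0.0, 0.0]
wrist_force: [1.0, -0.7, -0.8]
opening: 0.0114
grip_force: 55.0
```

Call:
play_rows(steps=[[[0, 0, -0.01, 0, 0, 0, 1], [0, 0, -0.02, 0, 0, 0, 1], [0, 0, -0.04, 0, 0, 0, 1], [0, 0, -0.06, 0, 0, 0, 1], [0, 0, -0.08, 0, 0, 0, 1], [0, 0, -0.11, 0, 0, 0, 1], [0, 0, -0.11, 0, 0, 0, 1], [0, 0, -0.11, 0, 0, 0, 1]]])

```text
time_s: 5.08
position: [0.5739, -0.0388, 0.2139]
tool_rot: [0.756, 0.655, -0.0, -0.0]
wrist_force: [-0.6, 0.5, -2.4]
opening: 0.0114
grip_force: 55.0
```

```bash
python3 - <<'E'
from h import *
for n,d in(("S",get("scene")),("T",get("top"))):
    z=.114+.055 
    b=max(blobs(mask(d,"blue")),key=lambda q:q[0]);r=rect(b[2])[1];P=plane(d,r,z);print(n,b[0],P.round(4).tolist(),P.mean(0).round(4))
cv2.imwrite("pics/lift.png",cv2.resize(get("scene")["img"][150:350,220:460,::-1],None,fx=3,fy=3))
E
```

```text
S 1983 [[0.6302, -0.0401, 0.169], [0.5181, -0.0324, 0.169], [0.5346, 0.0855, 0.169], [0.6442, 0.0691, 0.169]] [0.5818 0.0205 0.169 ]
T 169 [[0.5377, 0.0845, 0.169], [0.646, 0.0683, 0.169], [0.6447, 0.0606, 0.169], [0.5365, 0.077, 0.169]] [0.5912 0.0726 0.169 ]
```

View pics/lift.png

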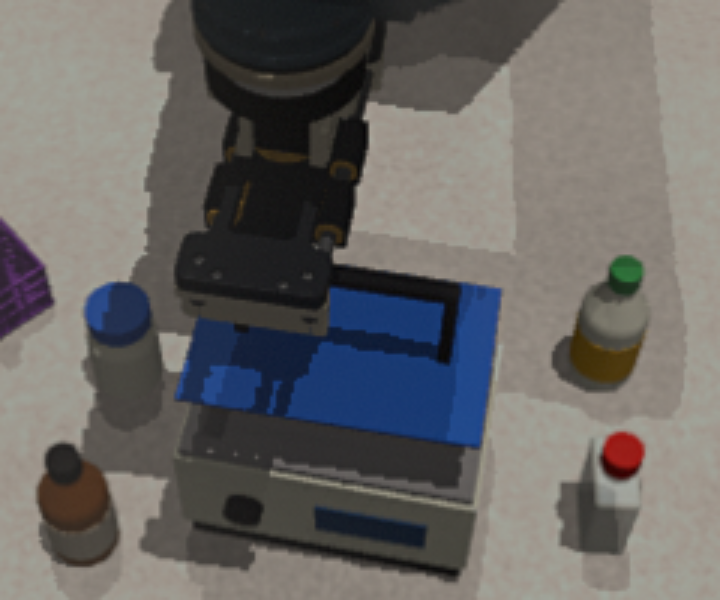

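Lid lifted level, grip 29 mm from its centre. Now to the pre-hang pose, 100 mm short of the seat on the tip side.

```bash
python3 -c "
from h import *
print(rows(.455,.2727,.2135,101.2))"
```

```text
[0.583, -0.324, 0.001, -0.0, -0.0, -0.161]
```

Call:
play_rows(steps=[[[0.06, -0.03, 0, 0, 0, -0.02, 1], [0.12, -0.07, 0, 0, 0, -0.03, 1], [0.18, -0.1, 0, 0, 0, -0.05, 1], [0.24, -0.13, 0, 0, 0, -0.07, 1], [0.3, -0.17, 0, 0, 0, -0.08, 1], [0.36, -0.2, 0, 0, 0, -0.1, 1], [0.42, -0.23, 0, 0, 0, -0.12, 1], [0.48, -0.27, 0, 0, 0, -0.13, 1], [0.53, -0.29, 0, 0, 0, -0.15, 1], [0.56, -0.31, 0, 0, 0, -0.155, 1], [0.583, -0.324, 0, 0, 0, -0.161, 1], [0.583, -0.324, 0, 0, 0, -0.161, 1], [0.583, -0.324, 0, 0, 0, -0.161, 1], [0.583, -0.324, 0, 0, 0, -0.161, 1]]])

```text
time_s: 6.98
position: [0.4553, 0.2721, 0.2141]
tool_rot: [0.635, 0.772, -0.0, 0.0]
wrist_force: [0.6, -1.0, -2.0]
opening: 0.0117
grip_force: 55.0
```

```bash
python3 - <<'E'
from h import *
S=get("scene");T=get("top")
print(rows(.5531,.2921,.2135,101.2))
cv2.imwrite("pics/pre.png",np.vstack([cv2.resize(S["img"][180:340,380:600,::-1],(412,300)),cv2.resize(T["img"][140:300,80:300,::-1],(412,300))]))
E
```

```text
[0.001, 0.2, 0.001, 0.0, 0.0, -0.001]
```

View pics/pre.png

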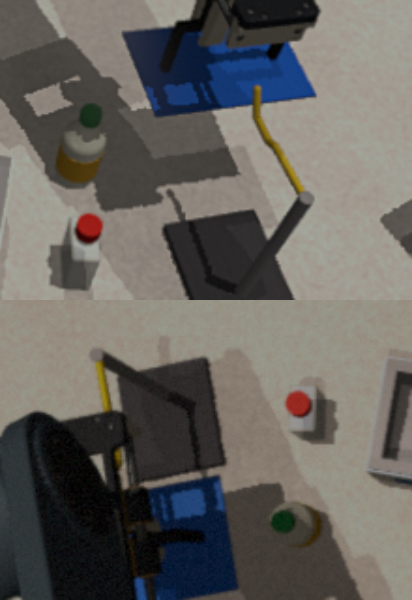

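```bash
python3 - <<'E'
from h import *
S=get("scene")
P=plane(S,[(462.8,241.3),(548.2,231.7),(445.7,197)],.169);print(P.round(4))
ex=np.array([np.cos(np.radians(11.2)),np.sin(np.radians(11.2))]);ey=np.array([-ex[1],ex[0]])
for p in P: d=p[:2]-[.5475,.3205]; print((d@ex).round(4),(d@ey).round(4))
E
```

```text
[[0.519  0.2261 0.169 ]
 [0.4897 0.3958 0.169 ]
 [0.4106 0.2066 0.169 ]]
-0.0463 -0.087
-0.0421 0.0851
-0.1564 -0.0852
```

The lid is level and centred on the hook line to within 1 mm, its bar 100 mm short of the seat. The hook tip, scene crop (257,90), is in front of the opening between the legs. I'll advance, then lower 36 mm.

Call:
play_rows(steps=[[[0, 0.03, 0, 0, 0, 0, 1], [0, 0.06, 0, 0, 0, 0, 1], [0, 0.09, 0, 0, 0, 0, 1], [0, 0.12, 0, 0, 0, 0, 1], [0, 0.15, 0, 0, 0, 0, 1], [0, 0.18, 0, 0, 0, 0, 1], [0, 0.2, 0, 0, 0, 0, 1], [0, 0.2, 0, 0, 0, 0, 1], [0, 0.2, 0, 0, 0, 0, 1], [0, 0.2, 0.02, 0, 0, 0, 1], [0, 0.2, 0.04, 0, 0, 0, 1], [0, 0.2, 0.055, 0, 0, 0, 1], [0, 0.2, 0.062, 0, 0, 0, 1], [0, 0.2, 0.066, 0, 0, 0, 1], [0, 0.2, 0.066, 0, 0, 0, 1]]])

```text
time_s: 9.0
position: [0.5532, 0.2921, 0.1812]
tool_rot: [0.635, 0.773, 0.0, 0.0]
wrist_force: [-0.2, 0.5, -2.8]
opening: 0.0117
grip_force: 55.0
```

```bash
python3 - <<'E'
from h import *
S=get("scene");o=arm.get_obs();print(o["wrist_force"],o["position"])
cv2.imwrite("pics/seat.png",cv2.resize(S["img"][160:360,400:620,::-1],None,fx=3,fy=3))
E
```

```text
[-0.23437104 -0.79550821 -2.41325472] [0.55323544 0.29207117 0.18134477]
```

View pics/seat.png

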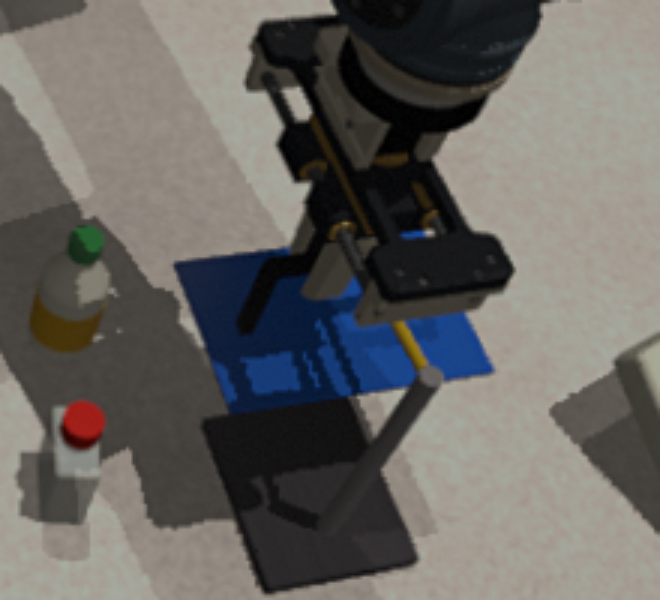

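The hook enters the opening, with the yellow part at crop (410,345) running in under the bar. About 4 mm remain, so I'll lower gently until the load comes off.

Call:
play_rows(steps=[[[0, 0, 0.002, 0, 0, 0, 1], [0, 0, 0.004, 0, 0, 0, 1], [0, 0, 0.006, 0, 0, 0, 1], [0, 0, 0.008, 0, 0, 0, 1], [0, 0, 0.008, 0, 0, 0, 1], [0, 0, 0.008, 0, 0, 0, 1]]])

```text
time_s: 9.8
position: [0.5531, 0.2921, 0.1772]
tool_rot: [0.635, 0.773, 0.0, 0.0]
wrist_force: [0.4, -0.2, -1.1]
opening: 0.0114
grip_force: 55.0
```

Call:
play_rows(steps=[[[0, 0, 0.002, 0, 0, 0, 1], [0, 0, 0.003, 0, 0, 0, 1], [0, 0, 0.003, 0, 0, 0, 1]]])

```text
time_s: 10.18
position: [0.5533, 0.292, 0.1764]
tool_rot: [0.635, 0.773, 0.0, 0.0]
wrist_force: [-1.2, -2.3, 4.9]
opening: 0.0115
grip_force: 55.0
```

Contact: +5 N upward. I'll back off a little, then release slowly.

Call:
play_rows(steps=[[[0, 0, -0.001, 0, 0, 0, 1], [0, 0, -0.001, 0, 0, 0, 0.85], [0, 0, -0.001, 0, 0, 0, 0.8], [0, 0, -0.001, 0, 0, 0, 0.7], [0, 0, -0.001, 0, 0, 0, 0.6], [0, 0, -0.001, 0, 0, 0, 0.5], [0, 0, -0.001, 0, 0, 0, 0.5], [0, 0, -0.001, 0, 0, 0, 0.5]]])

```text
time_s: 11.18
position: [0.5531, 0.292, 0.1762]
tool_rot: [0.635, 0.773, 0.0, 0.0]
wrist_force: [-0.4, -0.1, -0.5]
opening: 0.0464
grip_force: 0.0
```

```bash
python3 - <<'E'
from h import *
S=get("scene");o=arm.get_obs();print(o["wrist_force"],o["position"],o["opening"])
print(rows(.5531,.2921,.30,101.2))
cv2.imwrite("pics/rel.png",cv2.resize(S["img"][160:360,400:620,::-1],None,fx=3,fy=3))
E
```

```text
[ 0.4469604   0.59546924 -0.7482164 ] [0.55311298 0.29202301 0.1761556 ] 0.04646051528233126
[0.0, 0.0, -0.248, 0.0, -0.0, -0.0]
```

View pics/rel.png

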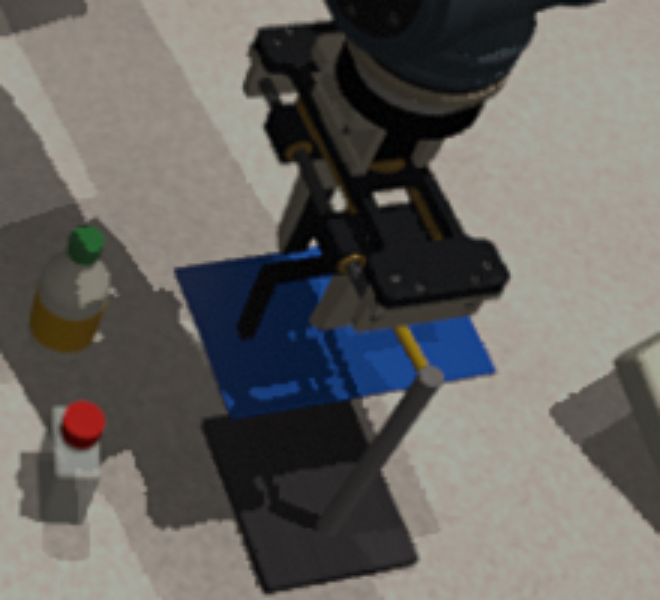

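The lid hangs level on the hook with the fingers open. I'll raise the arm, then move off towards the basket.

Call:
play_rows(steps=[[[0, 0, -0.05, 0, 0, 0, 0.5], [0, 0, -0.1, 0, 0, 0, 0.5], [0, 0, -0.16, 0, 0, 0, 0.5], [0, 0, -0.22, 0, 0, 0, 0.5], [0, 0, -0.25, 0, 0, 0, 0.3], [-0.1, 0, -0.25, 0, 0, 0, 0], [-0.2, 0, -0.25, 0, 0, 0, 0], [-0.3, 0, -0.25, 0, 0, 0, 0], [-0.4, -0.05, -0.25, 0, 0, 0, 0], [-0.5, -0.1, -0.25, 0, 0, 0, 0], [-0.6, -0.15, -0.25, 0, 0, 0, 0], [-0.7, -0.15, -0.25, 0, 0, 0, 0], [-0.8, -0.15, -0.25, 0, 0, 0, 0], [-0.9, -0.1, -0.25, 0, 0, 0, 0], [-0.98, -0.05, -0.25, 0, 0, 0, 0], [-0.98, -0.05, -0.25, 0, 0, 0, 0], [-0.98, -0.05, -0.25, 0, 0, 0, 0]]])

```text
time_s: 13.35
position: [0.6231, -0.1931, 0.3004]
tool_rot: [0.635, 0.773, -0.0, -0.001]
wrist_force: [-0.3, -0.2, 0.4]
opening: 0.0933
grip_force: 0.0
```

```bash
python3 - <<'E'
from h import *
S=get("scene");T=get("top");o=arm.get_obs();print(o["position"],o["joint_pos"].round(2))
cv2.imwrite("pics/both.png",np.hstack([cv2.resize(S["img"][200:400,220:600,::-1],None,fx=1.05,fy=1.5),cv2.resize(T["img"][120:320,80:460,::-1],None,fx=1.05,fy=1.5)]))
for n,d in(("S",S),("T",T)):
    for a,ce,m in blobs(mask(d,"red"),90):
        e=ends(m);P=plane(d,e,.108);print(n,P.mean(0).round(4),np.degrees(np.arctan2(*(P[1]-P[0])[[1,0]])))
    for a,ce,m in blobs(mask(d,"blue"),800):
        P=plane(d,rect(m)[1],.132);print(n,"lid",P.mean(0).round(4),P.round(3).tolist())
print(rows(.560,-.333,.2,96.3),rows(.560,-.333,.087,96.3))
E
```

```text
[ 0.6230638  -0.1926352   0.30125141] [-0.37  0.48  1.25  0.    1.41 -0.57]
S [ 0.3915 -0.3147  0.108 ] 42.25945057022465
S [ 0.5615 -0.3613  0.108 ] 96.72510851574471
S [0.6093 0.1639 0.108 ] 60.48753915303158
S lid [0.5546 0.2824 0.132 ] [[0.51, 0.228, 0.132], [0.485, 0.341, 0.132], [0.602, 0.333, 0.132], [0.622, 0.228, 0.132]]
T [0.6038 0.1626 0.108 ] -134.48161567855112
T lid [0.5493 0.3229 0.132 ] [[0.588, 0.425, 0.132], [0.62, 0.247, 0.132], [0.511, 0.222, 0.132], [0.478, 0.397, 0.132]]
[-0.251, -0.178, 0.202, -0.0, -0.0, 0.041] [-0.251, -0.178, 0.428, -0.0, -0.0, 0.041]
```

View pics/both.png

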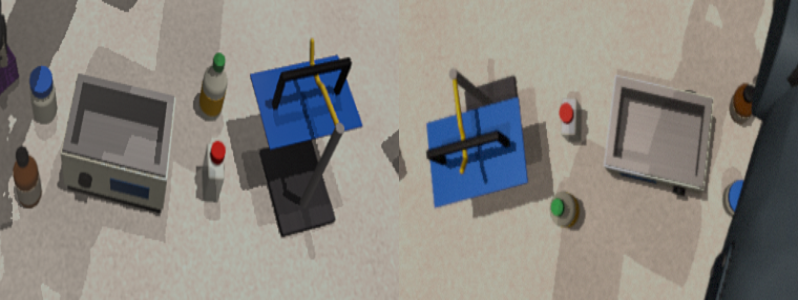

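The lid hangs by its bar on the hook, scene crop (315,70), and the gripper is clear. The open tank is visible in both views, outer corners at about top crop (617,72), (713,95), (705,190), (606,168). I'll refine the rim corners numerically and check them against 122 × 186 and 92 × 156 mm.

```bash
python3 - <<'E'
from h import *
S=get("scene");T=get("top")
t=lambda x,y:(80+(x-399)/1.05,120+y/1.5)
s=lambda x,y:(220+x/1.05,200+y/1.5)
Q={"T":(T,[t(617,72),t(713,95),t(705,190),t(606,168)],[t(627,86),t(703,104),t(696,178),t(616,160)]),
   "S":(S,[s(80,77),s(174,95),s(167,180),s(62,152)],[s(85,84),s(167,100),s(157,172),s(70,147)])}
for n,(d,out,inn) in Q.items():
    g=cv2.cvtColor(d["img"],cv2.COLOR_RGB2GRAY)
    for k,p in(("out",out),("in",inn)):
        c=cv2.cornerSubPix(g,np.array(p,np.float32).reshape(-1,1,2),(3,3),(-1,-1),(3,60,.01)).reshape(-1,2)
        P=plane(d,c,.110);L=[np.linalg.norm(P[i]-P[i-1])for i in range(4)]
        a=[np.degrees(np.arctan2(*(P[i]-P[j])[[1,0]]))%180 for i,j in((1,0),(2,3),(0,3),(1,2))]
        print(n,k,(c-np.array(p)).round(1).tolist(),P[:,:2].round(4).tolist(),"c",P.mean(0).round(4),"L",np.round(L,4),"ang",np.round(a,1))
crop=lambda d,x,y,m:cv2.resize(d["img"][y:y+75*m,x:x+100*m,::-1],None,fx=4,fy=4,interpolation=2)
i=np.hstack([S["img"][245:345,270:395,::-1],T["img"][160:260,270:395,::-1]])
cv2.imwrite("pics/tank.png",cv2.resize(i,None,fx=3.2,fy=3.2,interpolation=cv2.INTER_CUBIC))
E
```

```text
T out [[-0.8, 2.7], [-0.0, -0.0], [-0.0, 0.0], [-1.1, -0.6]] [[0.6508, 0.0693], [0.6261, -0.109], [0.5036, -0.0934], [0.5322, 0.0886]] c [ 0.5782 -0.0111  0.11  ] L [0.1202 0.1801 0.1235 0.1842] ang [ 82.1  81.1 170.8 172.7]
T in [[-0.0, -0.0], [1.2, 0.9], [-0.4, -1.2], [-0.0, 0.0]] [[0.6376, 0.0492], [0.6125, -0.0927], [0.521, -0.0764], [0.5414, 0.0683]] c [ 0.5781 -0.0129  0.11  ] L [0.0981 0.1441 0.0929 0.1461] ang [ 80.   82.  168.8 169.9]
S out [[-2.1, -2.9], [-0.1, 0.6], [-1.7, -0.4], [-1.1, 0.1]] [[0.5043, -0.0885], [0.5341, 0.089], [0.6533, 0.0706], [0.6233, -0.1084]] c [ 0.5788 -0.0093  0.11  ] L [0.1206 0.18   0.1207 0.1815] ang [ 80.5  80.5 170.5 171.2]
S in [[-2.4, -1.6], [-0.5, 1.1], [-0.0, -0.0], [-0.0, 0.0]] [[0.5182, -0.0787], [0.5433, 0.0753], [0.6441, 0.0568], [0.6156, -0.0932]] c [ 0.5803 -0.01    0.11  ] L [0.0984 0.156  0.1025 0.1526] ang [ 80.8  79.3 171.6 169.6]
```

View pics/tank.png

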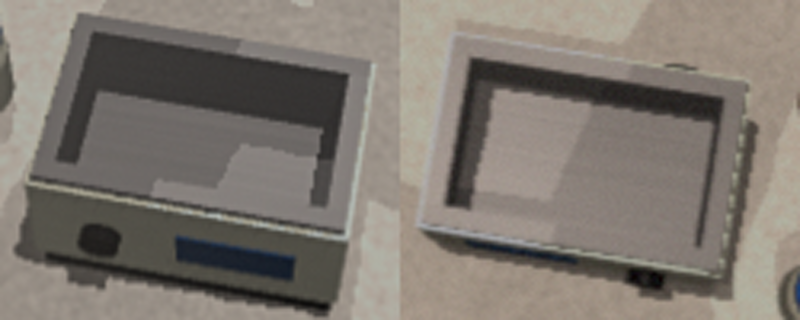

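```bash
python3 - <<'E'
from h import *
S=get("scene");T=get("top")
for n,d,o,p in(("S",S,(270,245),[(80,13),(373,63),(347,238),(28,183)]),("T",T,(270,160),[(56,33),(348,78),(322,275),(17,228)])):
    P=plane(d,(np.array(p)+.5)/3.2-.5+o,.110);a=[np.degrees(np.arctan2(*(P[i]-P[j])[[1,0]]))%180 for i,j in((1,0),(2,3),(0,3),(1,2))]
    print(n,P[:,:2].round(4).tolist(),P.mean(0).round(4),[round(float(np.linalg.norm(P[i]-P[i-1])),4)for i in range(4)],np.round(a,1))
E
```

```text
S [[0.5049, -0.0873], [0.535, 0.0901], [0.6522, 0.0719], [0.6242, -0.1074]] [ 0.5791 -0.0082  0.11  ] [0.121, 0.1799, 0.1187, 0.1814] [ 80.4  81.1 170.4 171.1]
T [[0.6522, 0.0688], [0.6247, -0.1078], [0.5056, -0.0912], [0.5332, 0.0906]] [ 0.5789 -0.0099  0.11  ] [0.1211, 0.1787, 0.1202, 0.1839] [ 81.2  81.4 169.6 172.1]
```

The mouth centre is (0.579, -0.0095) with its long axis at 81.1°; both views agree to 2 mm. Now I'll grasp the steel basket.

Call:
play_rows(steps=[[[-0.1, -0.07, 0.05, 0, 0, 0.02, 0], [-0.2, -0.14, 0.13, 0, 0, 0.041, 0], [-0.251, -0.178, 0.2, 0, 0, 0.041, 0], [-0.251, -0.178, 0.2, 0, 0, 0.041, 0], [-0.251, -0.178, 0.26, 0, 0, 0.041, 0], [-0.251, -0.178, 0.31, 0, 0, 0.041, 0], [-0.251, -0.178, 0.36, 0, 0, 0.041, 0], [-0.251, -0.178, 0.4, 0, 0, 0.041, 0], [-0.251, -0.178, 0.428, 0, 0, 0.041, 0], [-0.251, -0.178, 0.428, 0, 0, 0.041, 0]]])

```text
time_s: 14.9
position: [0.5605, -0.3335, 0.0866]
tool_rot: [0.667, 0.745, -0.0, -0.001]
wrist_force: [1.0, -0.3, -0.5]
opening: 0.093
grip_force: 0.0
```

Call:
play_rows(steps=[[[0, 0, 0, 0, 0, 0, 0.8], [0, 0, 0, 0, 0, 0, 0.8], [0, 0, 0, 0, 0, 0, 0.8], [0, 0, 0, 0, 0, 0, 0.85], [0, 0, 0, 0, 0, 0, 0.9], [0, 0, 0, 0, 0, 0, 1], [0, 0, 0, 0, 0, 0, 1], [0, 0, 0, 0, 0, 0, 1], [0, 0, 0, 0, 0, 0, 1], [0, 0, 0, 0, 0, 0, 1], [0, 0, 0, 0, 0, 0, 1]]], force=58)

```text
time_s: 16.27
position: [0.5605, -0.3339, 0.0871]
tool_rot: [0.667, 0.745, 0.0, 0.0]
wrist_force: [-0.1, -0.4, 0.3]
opening: 0.0113
grip_force: 58.0
```

Call:
play_rows(steps=[[[0, 0, -0.02, 0, 0, 0, 1], [0, 0, -0.06, 0, 0, 0, 1], [0, 0, -0.12, 0, 0, 0, 1], [0, 0, -0.18, 0, 0, 0, 1], [0, 0, -0.24, 0, 0, 0, 1], [0, 0, -0.3, 0, 0, 0, 1], [0, 0, -0.36, 0, 0, 0, 1], [0, 0, -0.36, 0, 0, 0, 1], [0, 0, -0.36, 0, 0, 0, 1]]])

```text
time_s: 17.4
position: [0.5601, -0.3336, 0.2663]
tool_rot: [0.667, 0.745, -0.0, -0.001]
wrist_force: [-0.5, -0.2, -2.9]
opening: 0.0112
grip_force: 58.0
```

```bash
python3 - <<'E'
from h import *
o=arm.get_obs();print(o["position"],o["wrist_force"],o["ft_torque"],o["opening"])
z=o["position"][2]+.019
for n in("scene","top"):
    d=get(n)
    for a,ce,m in blobs(mask(d,"red"),40):
        e=ends(m);P=plane(d,e,z);print(n,a,ce.round(),P.round(4).tolist(),P.mean(0).round(4),np.degrees(np.arctan2(*(P[1]-P[0])[[1,0]])))
print(rows(.579,-.0095,o["position"][2],81.1))
E
```

```text
[ 0.56009387 -0.33359621  0.26631078] [-0.50816791 -0.17492053 -2.9395202 ] [-0.03940251 -0.05461341  0.04166449] 0.011229982238004312
scene 89 [165. 205.] [[0.5527, -0.3048, 0.2853], [0.5484, -0.2716, 0.2853]] [ 0.5506 -0.2882  0.2853] 97.4576690018109
scene 72 [211. 222.] [[0.5742, -0.2134, 0.2853], [0.5955, -0.1944, 0.2853]] [ 0.5848 -0.2039  0.2853] 41.63068054981963
scene 124 [428. 300.] [[0.7075, 0.117, 0.2853], [0.7163, 0.1326, 0.2853]] [0.7119 0.1248 0.2853] 60.487539153031605
top 119 [239. 195.] [[0.579, 0.1281, 0.2853], [0.5617, 0.1277, 0.2853]] [0.5703 0.1279 0.2853] -178.53700285338874
top 100 [506. 205.] [[0.5545, -0.2707, 0.2853], [0.5582, -0.3016, 0.2853]] [ 0.5563 -0.2861  0.2853] -83.29885957562824
top 97 [461. 276.] [[0.4559, -0.2012, 0.2853], [0.4363, -0.2208, 0.2853]] [ 0.4461 -0.211   0.2853] -135.00095879804545
[0.64, 0.108, -0.0, -0.001, -0.001, 0.126]
```

The basket is in the gripper: bar end at the expected place, underside about 179 mm up. Carry it over the bottles to above the mouth.

Call:
play_rows(steps=[[[0.03, 0.01, 0, 0, 0, 0.01, 1], [0.08, 0.01, 0, 0, 0, 0.02, 1], [0.14, 0.02, 0, 0, 0, 0.03, 1], [0.2, 0.03, 0, 0, 0, 0.04, 1], [0.26, 0.04, 0, 0, 0, 0.05, 1], [0.32, 0.05, 0, 0, 0, 0.06, 1], [0.38, 0.06, 0, 0, 0, 0.07, 1], [0.44, 0.07, 0, 0, 0, 0.09, 1], [0.5, 0.08, 0, 0, 0, 0.1, 1], [0.56, 0.1, 0, 0, 0, 0.11, 1], [0.6, 0.1, 0, 0, 0, 0.12, 1], [0.63, 0.108, 0, 0, 0, 0.126, 1], [0.64, 0.108, 0, 0, 0, 0.126, 1], [0.64, 0.108, 0, 0, 0, 0.126, 1], [0.64, 0.108, 0, 0, 0, 0.126, 1]]])

```text
time_s: 19.38
position: [0.5793, -0.0105, 0.267]
tool_rot: [0.76, 0.65, -0.0, -0.0]
wrist_force: [0.2, 0.0, -1.4]
opening: 0.0113
grip_force: 58.0
```

```bash
python3 - <<'E'
from h import *
o=arm.get_obs();z=o["position"][2]+.019;print(o["position"])
for n in("scene","top"):
    d=get(n)
    for a,ce,m in blobs(mask(d,"red"),20):
        e=ends(m);P=plane(d,e,z);print(n,a,ce.round(),np.round(e,1).tolist(),P.round(4).tolist(),np.degrees(np.arctan2(*(P[1]-P[0])[[1,0]])))
print(rows(.579,-.0095,.212,81.1))
E
```

```text
[ 0.57927449 -0.01047085  0.26697133]
scene 208 [201. 211.] [[184.89999389648438, 194.10000610351562], [215.60000610351562, 227.5]] [[0.5273, -0.258, 0.286], [0.5955, -0.1939, 0.286]] 43.24532045419348
scene 124 [364. 225.] [[352.0, 223.1999969482422], [375.20001220703125, 226.8000030517578]] [[0.5791, 0.0177, 0.286], [0.5849, 0.0538, 0.286]] 81.00494998124401
scene 123 [428. 300.] [[422.0, 297.0], [433.20001220703125, 302.6000061035156]] [[0.7079, 0.1169, 0.286], [0.7164, 0.1319, 0.286]] 60.4878128736354
top 64 [291. 181.] [[286.70001220703125, 180.8000030517578], [295.8999938964844, 182.3000030517578]] [[0.5915, 0.0536, 0.286], [0.5891, 0.0394, 0.286]] -99.64826608556578
top 118 [239. 195.] [[238.5, 189.0], [238.5, 201.0]] [[0.5788, 0.128, 0.286], [0.5601, 0.1275, 0.286]] -178.53951625407157
top 381 [476. 292.] [[454.1000061035156, 268.79998779296875], [498.1000061035156, 315.8999938964844]] [[0.4573, -0.2008, 0.286], [0.3861, -0.2676, 0.286]] -136.81384379723457
[0.002, -0.001, 0.11, -0.0, 0.0, -0.0]
```

Call:
play_rows(steps=[[[0, 0, 0.02, 0, 0, 0, 1], [0, 0, 0.04, 0, 0, 0, 1], [0, 0, 0.06, 0, 0, 0, 1], [0, 0, 0.08, 0, 0, 0, 1], [0.002, 0, 0.095, 0, 0, 0, 1], [0.002, 0, 0.105, 0, 0, 0, 1], [0.002, 0, 0.11, 0, 0, 0, 1], [0.002, 0, 0.11, 0, 0, 0, 1], [0.002, 0, 0.11, 0, 0, 0, 1], [0.002, 0, 0.11, 0, 0, 0, 1], [0.002, 0, 0.11, 0, 0, 0, 1]]])

```text
time_s: 20.85
position: [0.5795, -0.0089, 0.2123]
tool_rot: [0.76, 0.65, 0.0, 0.0]
wrist_force: [0.3, 0.8, -1.6]
opening: 0.0111
grip_force: 58.0
```

```bash
python3 - <<'E'
from h import *
o=arm.get_obs();print(o["position"],o["wrist_force"],o["ft_torque"],o["grip_force"],np.abs(o["qvel"]).max())
S=get("scene");T=get("top");E={}
for n,d in(("S",S),("T",T)):
    for a,ce,m in blobs(mask(d,"red"),20):
        e=ends(m)
        if 270<ce[0]<395: print(n,a,np.round(e,1).tolist(),plane(d,e,o["position"][2]+.019).round(4).tolist()); E[n]=e
    for a,ce,m in blobs(mask(d,"blue"),800):
        P=plane(d,rect(m)[1],.132);print(n,"lid",P.mean(0).round(4))
f=lambda n,g:sorted(E[n],key=lambda p:g*p[0])[-1]
print("end 3D",tri(S,f("S",1),T,f("T",-1)))
E
```

```text
[ 0.57954101 -0.00894807  0.21226036] [ 0.31446045  0.79738267 -1.59939964] [-0.07764927 -0.00417371 -0.04732923] 57.998769879341125 0.001617603635816188
S 108 [[351.8999938964844, 244.39999389648438], [373.20001220703125, 247.60000610351562]] [[0.5797, 0.02, 0.2313], [0.5849, 0.0549, 0.2313]]
S lid [0.5546 0.2824 0.132 ]
T 46 [[289.0, 189.5], [297.0, 189.5]] [[0.589, 0.0545, 0.2313], [0.589, 0.0412, 0.2313]]
T lid [0.5493 0.323  0.132 ]
end 3D (array([0.5881309 , 0.05433835, 0.23563464]), np.float64(0.00038696784091558846))
```

The basket is level: bar end at z 0.2356 m against 0.236 m expected. It is centred, still, and about 15 mm above the rim, and the lid hasn't moved. Handing in.

```bash
python3 -c "
from workcell import arm
print(arm.finish_job())"
```

```text
the job is handed in; nothing more can be done
None
```

I handed the job in at about 21 s with the lid hanging freely on the hook and the steel basket held level and centred about 15 mm above the tank mouth; the hand-in returned no verdict, and I took no final measurement of the bottles, jar and flask, though the arm stayed above them throughout.

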